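Free the ratchet pawl and lower the curing lamp over the cast

TASK

Press the pawl's thumb tab down as far as it goes so that the pawl comes free of the ratchet teeth, and then push the lamp arm down past the teeth until it is fully down on its stop, with the lamp over the cast. Do not force the arm before the pawl is free, do not raise the arm, pick nothing up, and leave the cast on its plate and everything else on the bench undisturbed.

Things in the scene. Friction and masses are not known exactly. Their poses are not given: they have to be found in the camera images.
- stand: Fixed stand of the curing lamp: grey foot 150 x 380 x 16 mm, two aluminium cheeks 170 mm high (48 mm over both). Origin: on the bench straight below the arm pivot. Own axes: +y level along the foot, towards the lamp's side (the pawl's tab sticks out to -y); x parallel to both pivots; z up. Foot from y -90 to +290 mm. Yaw within 0.25 rad.
- lamp_pivot (a point): Centre of the arm's pivot, 150 mm above the bench over the stand's origin; the arm turns about the stand's x axis. Turning with the arm, between the cheeks, is a steel ratchet wheel 130 mm across its teeth.
- lamp_arm (a joint): Arm angle, rad. 0 to 0.07 at the start: raised; 0 is 0.70 rad above level. Grows as the arm goes down; 0.70: level, fully down on its stop. Stiff pivot: it stays where it is left, no fall or spring back; 2 to 7 N down at the handle bar moves it. With the pawl engaged it moves to about 0.15 at most, then a tooth blocks it.
- handle_bar (a point): Centre of the black rubber bar across the arm's end, diameter 20 mm, 90 mm long (stand x), 270 mm from the arm pivot. Push it from above along its circle about the pivot: 160 to 174 mm down, 50 to 64 mm outwards (stand +y), ending 150 mm above the bench. Just inside it is the white lamp head 115 x 95 x 50 mm, centred 185 mm from the pivot, its top 12 mm above the arm's centre line.
- pawl (a joint): Pawl angle, rad. 0: engaged in the teeth; grows as its tab is pressed down; the nose clears the teeth at about 0.2; 0.35: fully down on its stop. Stiff pivot: it stays where it is left, no spring back. About 4 N at the tab moves it.
- pawl_tab (a point): Middle of the top face of the pawl's flat dark steel thumb tab, 36 (stand x) x 42 mm (stand y), at the start 134 mm above the bench and 155 mm from the stand's origin to -y. Fully down, this point is 39 mm lower and 10 mm farther out (-y), the face sloping down outwards 0.35 rad. Pawl pivot: 85 mm above the bench, 50 mm from the stand's origin to -y.
- cast_mid (a point): Centre of the loose plaster dental cast, 56 x 60 x 36 mm, standing on the round steel plate (top 24 mm above the bench) under the lamp. It is to stay where it is.
- spare_cast_mid (a point): Centre of a second, loose grey cast, 56 x 60 x 36 mm, on the bench between the stand and the robot. Not to be disturbed.
- jar_mid (a point): Centre of a loose clear jar with white lid, diameter 44 mm, 55 mm high, on the bench beside the stand on the robot's side. Not to be disturbed.
- ring_mid (a point): Centre of a loose steel casting ring, diameter 44 mm, 45 mm high, on the bench beside the stand on the robot's side. Not to be disturbed.
- bowl_mid (a point): Centre of a loose green mixing bowl, 100 mm across, 55 mm high, on the bench beyond the stand. Not to be disturbed.
- spatula_grip (a point): Handle of a loose spatula, 180 mm long, lying on the bench beyond the stand. Not to be disturbed.
- bottle_mid (a point): Centre of a loose brown bottle, diameter 48 mm, 100 mm high, on the bench beyond the pawl's side of the stand. Not to be disturbed.

How it is judged (in metres and radians):
On the way, in this order (a step that is already met when the one before it is completed fails the run):
1. the pawl is pressed down, free of the teeth, while the arm is still up (value of joint pawl above 0.27 rad and value of joint lamp_arm below 0.2 rad), for 0.1 s.
2. the arm is pushed fully down with the pawl free (value of joint lamp_arm above 0.65 rad and value of joint pawl above 0.24 rad), for 0.1 s.
At the end, for the whole second after the job is handed in: The lamp arm is down on its stop (joint above 0.65 of 0.70 rad) and at rest, the pawl is free (above 0.24 of 0.35 rad), the cast is within 10 mm and each bystander within 20 mm of where it stood (all of step 2 and velocity of joint lamp_arm between -0.05 and 0.05 rad/s and distance of cast_mid from where it was at the start of the episode below 0.01 m and distance of each of jar_mid, ring_mid, spare_cast_mid, bowl_mid, spatula_grip, bottle_mid from where it was at the start of the episode below 0.02 m); the robot touches nothing.
It fails at once if the arm is raised above where it stood (value of joint lamp_arm below -0.06 rad).
It fails at once if the arm is forced with the pawl engaged: over 40 N by the fingers on the stand (value of joint pawl below 0.18 rad and contact force between stand and the fingers above 40 N).
It fails at once if the cast is shifted or lifted off its plate (distance of cast_mid from where it was at the start of the episode above 0.01 m).
It fails at once if a bystander is lifted, carried or disturbed (moved over 20 mm) (distance of any of jar_mid, ring_mid, spare_cast_mid, bowl_mid, spatula_grip, bottle_mid from where it was at the start of the episode above 0.02 m).
It also fails if it takes over 58 s, if anything falls off the work surface, if the arm or the gripper's body presses on something with over 40 N, if the wrist force passes 120 N, or if a joint passes its speed limit or range.

ROBOT

A 6-joint arm with a two-finger parallel gripper is mounted at the origin on the work surface. World frame = base frame: x ahead of the robot, y to its left, z up, the work surface at z = 0. Lengths are in mm, angles in rad, forces in N, time in s.
With the tool pointing down it reaches from about 325 to 900 mm from the base axis. Payload 6.1 kg.
Tool frame: the origin (TCP) lies midway between the tips of the shut fingers; the grasp point (between the pads) lies 19 mm behind it; z points along the fingers, y is the direction in which the jaws open and shut (so a half turn about z gives the same grasp; the last joint's range is limited). The gripper opens to 85 mm and grips with 20 to 120 N. Pads are 22 mm wide; open, the fingers measure 114 mm over their backs; the gripper's body (76 mm by 85 mm) begins 54 mm behind the grasp point. The pads swing forward as they close: fully open they stand 13 mm farther back than shut.
Start: joints at [-1.368, 0.22, 1.526, -0, 1.395, -0.126], TCP at [201.81, -591.514, 207.1] pointing down, gripper open.
Joint ranges: [-2.98, 2.98], [-0.91, 2.08], [0.09, 2.57], [-1.24, 4.39], [0.2, 2.65], [-2.68, 2.68]. Speed limits (rad/s): [2.57, 2.57, 3.01, 3.14, 3.14, 3.14].

INTERFACE

Orientations are given as a unit quaternion [w, x, y, z].
In Python, from cell import ctrl, imaging, ticket gives the robot as it stands.
- The arm moves only by the shell command python3 -m crank 'ROWS' [FORCE]. ROWS is JSON, a list of rows, each a list of 7 numbers: the shift along the world's x, y, z in m, then the turn, a rotation vector about the world's x, y, z in rad, then the opening, from 0 (shut) to 1 (fully open). In form: [[dx, dy, dz, ax, ay, az, fingers], ...]. A call has 1 to 8 rows; each row shifts and turns the pose as measured when the row begins; what a row does not reach is not made up. A row lasts 1/12 s, in which the tool goes at most 41.7 mm and 7.16 degrees, less where a joint would pass 70% of its speed; a pose out of reach is approached as far as the arm can. A call is refused whole if a number of a shift passes 0.0417 or a number of a turn 0.125, either way. A call with a gripper value outside its range is refused whole. The fingers move at their own pace and stop on an object; FORCE is the grip in N (left out, the last holds). Time passes only in rows, so rows that do not move let the fingers close. It gives the time, the measured TCP pose, the force and the opening at its end, in the units of the state.
- ctrl.get_state(): the state, without advancing time (a new reading comes with each control period).
- imaging.camera(name): name is "scene" or "top" or "wrist"; returns a dict with "pixels" (400x640x3 uint8, red, green, blue), "K" (3x3 intrinsics, pixels), "k1" (the pictures are not rectified: a ray, as slopes to the right and down, at radius r is drawn at 1 + k1 r^2 times it, then the intrinsics apply), "R" (3x3) and "t" (3): a world point X has camera coordinates R X + t. Camera axes: x right, y down, z forward; pixel columns grow to the right and rows downward; lengths in mm; the calibration is good to about 2 mm. A picture is of the moment at which its call begins. There is no depth.
- ticket.job_done(): hands the job in, once; it reports no verdict.
The state is a dict: "time_s": time; "qpos": joint angles; "qvel": joint speeds; "effort": joint torques, N m; "ee_pos": TCP position; "tcp_rot": TCP orientation; "wrist_force": force on the tool from outside, world axes, zero at the start; "moment": the same for the moment, N m; "finger_gap": finger opening in mm.
Only numpy, scipy, OpenCV 4.12 (cv2) and the standard library are available. Lean on these libraries where they do the work, as an engineer would, in place of code of your own. Each camera call takes 0.05 s, during which the arm holds its last target.

## Working session

There is one attempt and no reset: what is moved stays moved. The work goes in short steps, Python scripts to look and compute and a shell command to move; the robot and the scene stay as the last step left them, time stands still between calls to the robot, and variables do not carry over. Pictures are saved under pics/ and viewed, and the job is handed in when it is done.

```bash
ls; mkdir -p pics; python3 - <<'E'
from cell import ctrl, imaging
import cv2
print(ctrl.get_state())
for n in ["scene","top","wrist"]:
    c=imaging.camera(n)
    cv2.imwrite(f"pics/{n}0.png",c["pixels"][:,:,::-1])
    print(n,c["K"],c["k1"],c["R"],c["t"])
E
```

```text
pics
{'time_s': 0.0, 'qpos': array([-1.36808248e+00,  2.21229126e-01,  1.52760526e+00, -1.06724908e-05,
        1.39471372e+00, -1.26109073e-01]), 'qvel': array([ 0.00038079,  0.00041732, -0.00041261, -0.00111762,  0.00164655,
        0.00159535]), 'effort': array([-1.18133089e-04, -4.96896029e+01, -3.89401102e+01, -5.12981642e-04,
        1.07158607e-02,  1.61761471e-05]), 'ee_pos': array([ 201.68548777, -590.87307786,  206.00053563]), 'tcp_rot': array([-9.76808518e-04,  9.86514228e-01,  1.63672605e-01, -4.26890781e-05]), 'wrist_force': array([-0.42294472, -0.15091678,  0.29818461]), 'moment': array([ 0.00366482, -0.0003078 ,  0.0196927 ]), 'finger_gap': 85.29225716341315}
scene [[431.54463034   0.         321.18942437]
 [  0.         431.54463034 196.39658868]
 [  0.           0.           1.        ]] 0.0032543942545845235 [[ 0.70113216  0.71270592 -0.02153983]
 [ 0.48056759 -0.49464892 -0.72413897]
 [-0.52675278  0.49736577 -0.68931763]] [-368.34213024 -153.37492284 1481.02817605]
top [[404.82459902   0.         318.58551761]
 [  0.         404.82459902 197.14547441]
 [  0.           0.           1.        ]] 0.0008118742409924701 [[ 0.17647671 -0.98429514  0.00436539]
 [-0.96102534 -0.17326006 -0.21543269]
 [ 0.2128057   0.0338236  -0.97650893]] [-134.63520256  573.31724432  841.33749139]
wrist [[324.86565048   0.         319.96257635]
 [  0.         324.86565048 200.81331385]
 [  0.           0.           1.        ]] -0.0680870675220447 [[ 0.32240135 -0.94660098 -0.00199022]
 [-0.90269754 -0.30807987  0.30037302]
 [-0.28494654 -0.0950441  -0.95381974]] [-623.21837936  -39.57837298  380.75501641]
```

View pics/scene0.png

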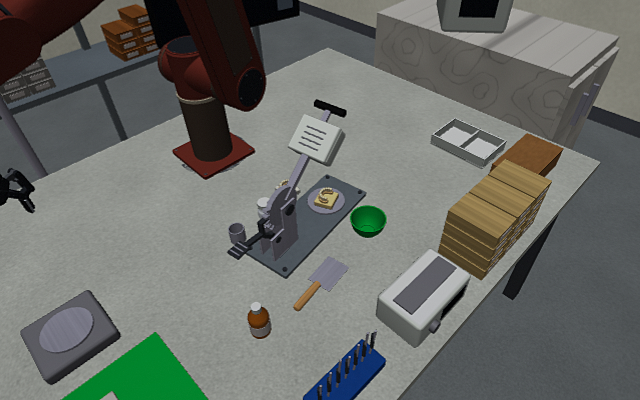

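View pics/top0.png

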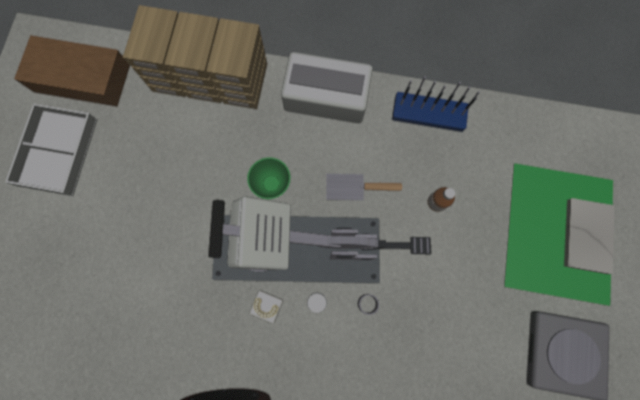

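View pics/wrist0.png

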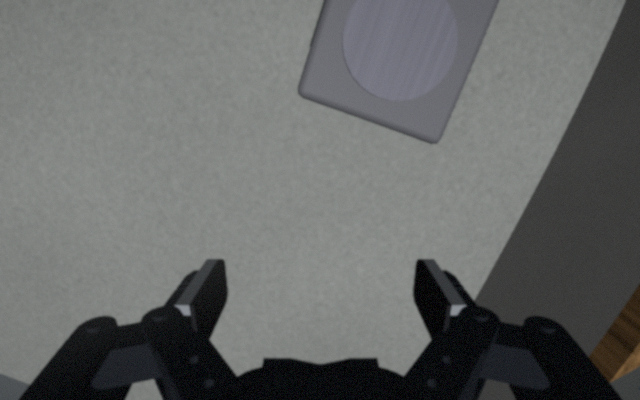

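The top view shows the tab at about (421,245), the handle bar at (217,229) and the foot corners at about (379,218), (381,282) and (214,282). I'll zoom in and measure these.

```bash
cat > h.py <<'E'
import numpy as np, cv2
def ray(c,uv):
    K,k1,R,t=c["K"],c["k1"],np.array(c["R"]),np.array(c["t"])
    p=cv2.undistortPoints(np.array([[uv]],float),K,np.array([k1,0,0,0,0.]))[0,0]
    d=R.T@np.array([p[0],p[1],1.]); o=-R.T@t
    return o,d/np.linalg.norm(d)
def onz(c,uv,z):
    o,d=ray(c,uv); return o+d*(z-o[2])/d[2]
def tri(a,b):
    (o1,d1),(o2,d2)=a,b
    s=np.linalg.lstsq(np.c_[d1,-d2],o2-o1,rcond=None)[0]
    p,q=o1+s[0]*d1,o2+s[1]*d2
    return (p+q)/2,np.linalg.norm(p-q)
def proj(c,X):
    R,t=np.array(c["R"]),np.array(c["t"])
    return cv2.projectPoints(np.array([X],float),cv2.Rodrigues(R)[0],t,c["K"],np.array([c["k1"],0,0,0,0.]))[0][0,0]
E
python3 - <<'E'
from cell import imaging
from h import *
t=imaging.camera("top");s=imaging.camera("scene")
P=t["pixels"][180:320,200:450]
cv2.imwrite("pics/t1.png",cv2.resize(P[:,:,::-1],None,fx=3.2,fy=3.2,interpolation=2))
P=s["pixels"][80:280,210:400]
cv2.imwrite("pics/s1.png",cv2.resize(P[:,:,::-1],None,fx=3,fy=3,interpolation=2))
for uv in [(379,218),(381,282),(214,282)]: print(onz(t,uv,16).round(0))
print(onz(t,(421,245),134).round(0))
E
```

```text
[ 574. -177.   16.]
[ 431. -202.   16.]
[365. 167.  16.]
[ 512. -253.  134.]
```

View pics/t1.png

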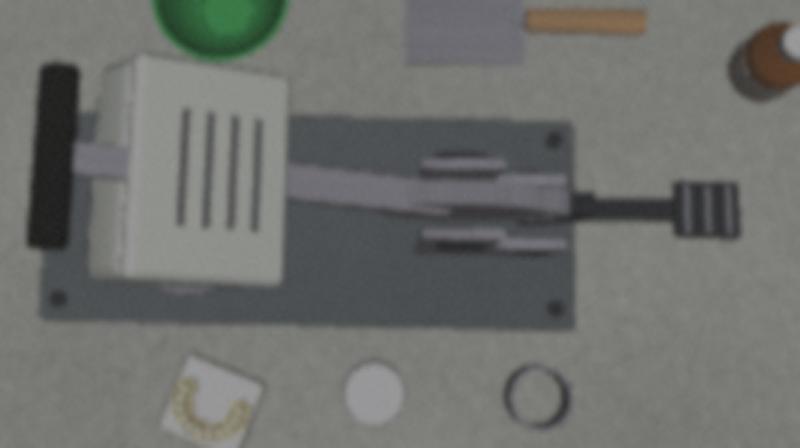

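View pics/s1.png

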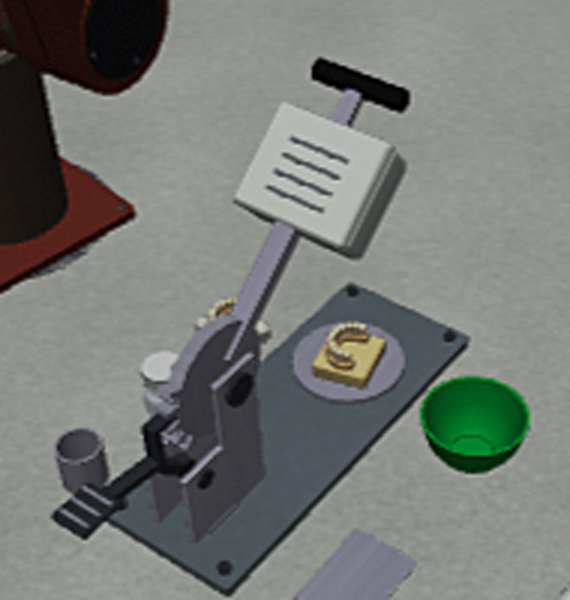

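```bash
python3 - <<'E'
from cell import imaging
from h import *
t=imaging.camera("top");s=imaging.camera("scene")
T=lambda u,v:(200+u/3.2-.35,180+v/3.2-.35)
S=lambda u,v:(210+u/3-.33,80+v/3-.33)
A=onz(t,T(573,123),16);B=onz(t,T(574,329),16);C=onz(t,T(41,319),16)
print(A,B,C,np.linalg.norm(A-B),np.linalg.norm(B-C))
# scene foot: left(near robot far?) corners
for p in [(351,284),(468,340),(230,593)]: print('s',onz(s,S(*p),16).round(1))
ey=(C-B);ey/=np.linalg.norm(ey); ex0=(A-B)/np.linalg.norm(A-B)
print('yaw',np.arctan2(-ey[0],ey[1]),np.arctan2(ex0[1],ex0[0]))
y=(np.arctan2(-ey[0],ey[1])*2+np.arctan2(ex0[1],ex0[0]))/3
ey=np.array([-np.sin(y),np.cos(y),0]);ex=np.array([np.cos(y),np.sin(y),0])
# center of end edge -> origin
O=((A+B)/2+90*ey)*.5+.5*(C+75*ex-290*ey); O[2]=0
print('O',O,'y',y)
tabt=onz(t,T(708,211),134)
tabs=onz(s,S(88,510),134)
print('tab t',tabt,'s',tabs,'tri',tri(ray(t,T(708,211)),ray(s,S(88,510))),'model',O-155*ey+[0,0,134])
bt=tri(ray(t,T(54,156)),ray(s,S(361,85)));print('bar',bt)
print('jointbar:',[((bt[0]-O-[0,0,150])@e) for e in (ex,ey,np.array([0,0,1.]))])
for q in (0,.035,.07):
  a=.7-q; print(q,O+270*np.cos(a)*ey+[0,0,150+270*np.sin(a)])
print('end',O+270*ey+[0,0,150])
for n,p,z in [('cast2',(212,400),36),('jar',(374,394),55),('ring',(537,397),45),('bottle',(790,45),95)]:
  X=onz(t,T(*p),z);print(n,X.round(0),'local',round((X-O)@ex),round((X-O)@ey))
E
```

```text
[ 573.99755307 -175.92680864   16.        ] [ 429.03257205 -197.86025483   16.        ] [369.70144577 171.96385013  16.        ] 146.61487572678638 374.5531352821262
s [375.7 171.9  16. ]
s [520.2 192.4  16. ]
s [ 581.4 -176.6   16. ]
yaw 0.15907514698100464 0.15016274737735985
O [ 488.19938189 -100.41871799    0.        ] y 0.15610434711312304
tab t [ 511.14832306 -252.69798211  134.        ] s [ 516.34996187 -251.95493938  134.        ] tri (array([ 512.58283808, -252.00507114,  130.60869518]), np.float64(3.5139106067556094)) model [ 512.29740435 -253.53398606  134.        ]
bar (array([455.42071146, 108.10744581, 320.02638069]), np.float64(1.721352813496745))
jointbar: [np.float64(0.0396985052186328), np.float64(211.08671358371), np.float64(170.02638069207114)]
0 [456.09344812 103.57763338 323.93877555]
0.035 [455.1668183  109.4653021  316.60596584]
0.07 [454.28064924 115.09588914 309.06908464]
end [446.22218149 166.29820057 150.        ]
cast2 [338.  40.  36.] local -126 162
jar [362. -67.  55.] local -119 52
ring [ 379. -176.   45.] local -119 -57
bottle [ 638. -303.   95.] local 116 -223
```

```bash
python3 -m crank '[[0.02,0.021,0.003,0,0,-0.011,0],[0.02,0.021,0.003,0,0,-0.011,0],[0.02,0.021,0.003,0,0,-0.011,0],[0.02,0.021,0.003,0,0,-0.011,0],[0.02,0.021,0.003,0,0,-0.011,0],[0.02,0.021,0.003,0,0,-0.011,0],[0.02,0.021,0,0,0,-0.011,0],[0.02,0.021,0,0,0,-0.011,0]]' 40; python3 -m crank '[[0.02,0.021,0,0,0,-0.011,0],[0.02,0.021,0,0,0,-0.011,0],[0.02,0.021,0,0,0,-0.011,0],[0.02,0.021,0,0,0,-0.011,0],[0.02,0.021,0,0,0,-0.011,0],[0.02,0.021,0,0,0,-0.011,0],[0.01,0.01,0,0,0,-0.011,0],[0,0,0,0,0,0,0]]'
```

```text
time_s: 1.02
ee_pos: [361.9, -420.1, 224.8]
tcp_rot: [0.0, 0.994, 0.113, -0.001]
wrist_force: [1.2, -0.5, 0.4]
finger_gap: -0.0
time_s: 1.68
ee_pos: [500.8, -271.9, 226.4]
tcp_rot: [0.001, 0.997, 0.075, 0.001]
wrist_force: [0.1, -0.6, -0.2]
finger_gap: 0.2
```

Target above the tab is about (514,-256). Next I'll come down to z≈150.

```bash
python3 -m crank '[[0.013,0.015,0,0,0,0,0],[0,0,-0.02,0,0,0,0],[0,0,-0.02,0,0,0,0],[0,0,-0.02,0,0,0,0],[0,0,0,0,0,0,0]]'; python3 - <<'E'
from cell import imaging,ctrl
from h import *
t=imaging.camera("top");s=imaging.camera("scene")
a=cv2.resize(t["pixels"][190:310,330:470],None,fx=2.8,fy=2.8,interpolation=2)
b=cv2.resize(s["pixels"][170:290,200:340],None,fx=2.8,fy=2.8,interpolation=2)
cv2.imwrite("pics/p2.png",np.hstack([a,b])[:,:,::-1])
st=ctrl.get_state();print(st["ee_pos"]);print(proj(t,st["ee_pos"]),proj(s,st["ee_pos"]))
E
```

```text
time_s: 2.1
ee_pos: [515.0, -257.6, 166.9]
tcp_rot: [0.003, 0.997, 0.077, 0.003]
wrist_force: [-0.2, 0.7, -1.0]
finger_gap: -0.1
[ 516.81079157 -258.94164991  170.97270204]
[429.34614519 241.34721813] [234.06274358 240.92624028]
```

View pics/p2.png

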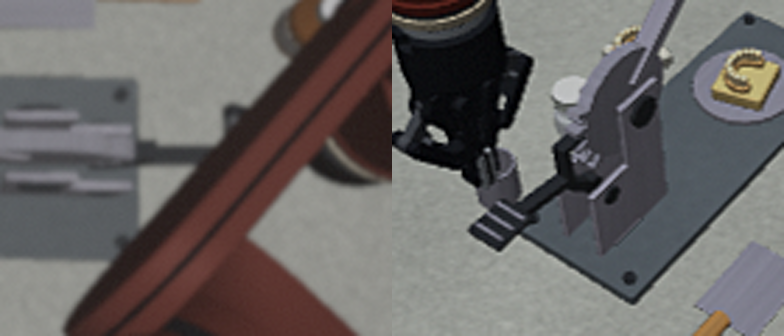

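The scene view shows the shut fingertips at about (485,185) in the crop, and the tab centre at (503,222). The tip is above the tab, so I'll descend gently.

```bash
python3 -m crank '[[0,0.003,-0.01,0,0,0,0],[0,0,-0.01,0,0,0,0],[0,0,-0.005,0,0,0,0],[0,0,-0.004,0,0,0,0],[0,0,0,0,0,0,0]]'; python3 -m crank '[[0,0,-0.004,0,0,0,0],[0,0,-0.004,0,0,0,0]]';python3 -m crank '[[0,0,-0.004,0,0,0,0],[0,0,-0.004,0,0,0,0]]'
```

```text
time_s: 2.62
ee_pos: [518.6, -258.7, 144.7]
tcp_rot: [0.007, 0.997, 0.076, 0.008]
wrist_force: [0.8, -0.8, -0.3]
finger_gap: -0.2
time_s: 2.78
ee_pos: [519.2, -259.3, 137.4]
tcp_rot: [0.008, 0.997, 0.076, 0.009]
wrist_force: [-0.1, -0.1, -0.4]
finger_gap: -0.3
time_s: 2.95
ee_pos: [519.5, -259.4, 129.0]
tcp_rot: [0.008, 0.997, 0.076, 0.009]
wrist_force: [0.1, 0.2, 0.1]
finger_gap: -0.0
```

```bash
python3 - <<'E'
from cell import imaging,ctrl
from h import *
s=imaging.camera("scene");w=imaging.camera("wrist")
b=cv2.resize(s["pixels"][200:280,200:290],None,fx=5,fy=5,interpolation=2)
cv2.imwrite("pics/p3.png",b[:,:,::-1]);cv2.imwrite("pics/w3.png",w["pixels"][:,:,::-1])
for i in range(3):
  st=ctrl.get_state();print(st["ee_pos"],st["wrist_force"])
E
```

```text
[ 518.89707346 -259.00866386  128.21198312] [ 0.83140868 -0.12963199 -0.44860129]
[ 518.89707346 -259.00866386  128.21198312] [ 0.83140868 -0.12963199 -0.44860129]
[ 518.89707346 -259.00866386  128.21198312] [ 0.83140868 -0.12963199 -0.44860129]
```

View pics/p3.png

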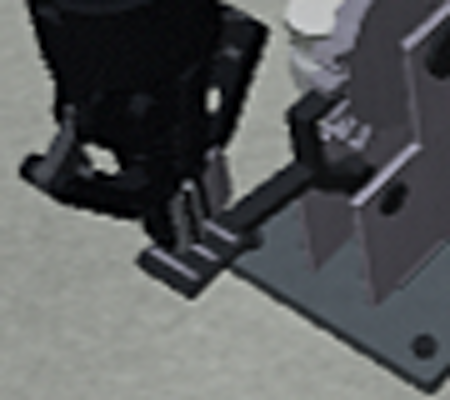

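View pics/w3.png

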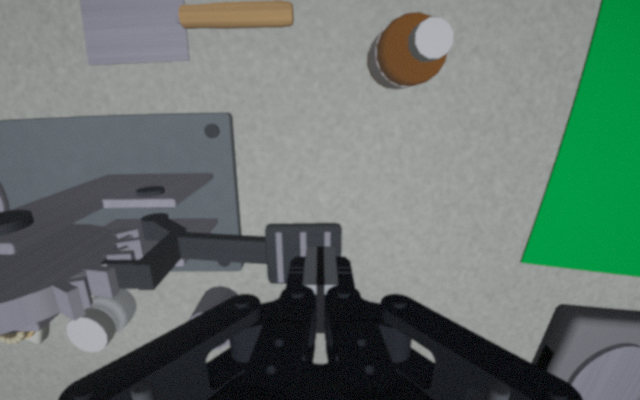

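Wrist view: the fingertips at (320,250) are over the tab, which spans (267..340, 224..285). They sit about 9 mm outward of its centre, so I'll shift about 5 mm inward and then keep pressing, moving outward as the tab turns.

```bash
python3 -m crank '[[-0.002,0.005,0,0,0,0,0],[0,0,-0.004,0,0,0,0],[0,0,-0.004,0,0,0,0]]';python3 -m crank '[[0,0,-0.004,0,0,0,0],[0,-0.001,-0.004,0,0,0,0]]'; python3 -m crank '[[0,-0.001,-0.005,0,0,0,0],[0,-0.001,-0.005,0,0,0,0]]'
```

```text
time_s: 3.3
ee_pos: [517.4, -253.9, 120.8]
tcp_rot: [0.008, 0.997, 0.076, 0.009]
wrist_force: [-0.0, 0.2, 0.8]
finger_gap: 0.4
time_s: 3.47
ee_pos: [517.5, -254.7, 112.2]
tcp_rot: [0.008, 0.997, 0.076, 0.009]
wrist_force: [-0.5, 0.2, 0.9]
finger_gap: 0.1
time_s: 3.63
ee_pos: [518.2, -258.2, 102.6]
tcp_rot: [0.01, 0.997, 0.076, 0.01]
wrist_force: [-1.8, -2.0, 4.2]
finger_gap: -0.2
```

```bash
cat > look.py <<'E'
import sys
from cell import imaging,ctrl
from h import *
n=sys.argv[1]
s=imaging.camera("scene");w=imaging.camera("wrist")
b=cv2.resize(s["pixels"][200:280,200:290],None,fx=4,fy=4,interpolation=2)
a=cv2.resize(w["pixels"][150:350,150:420],None,fx=1.6,fy=1.6,interpolation=2)
cv2.imwrite(f"pics/{n}.png",np.hstack([a,b])[:,:,::-1])
st=ctrl.get_state();print(st["ee_pos"],st["wrist_force"])
E
python3 look.py p4
```

```text
[ 517.94068033 -257.79439333  101.89135112] [-0.47064957 -0.73144459 -0.41213667]
```

View pics/p4.png

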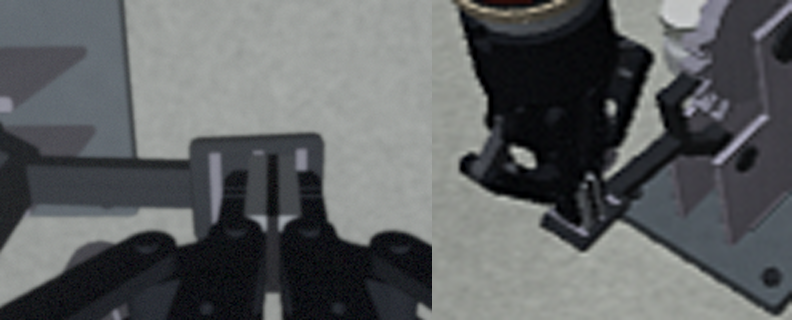

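```bash
python3 -m crank '[[0,-0.001,-0.004,0,0,0,0],[0,-0.001,-0.004,0,0,0,0]]'; python3 look.py p5;  python3 -m crank '[[0,-0.001,-0.004,0,0,0,0],[0,-0.001,-0.004,0,0,0,0]]'; python3 look.py p6
```

```text
time_s: 3.9
ee_pos: [518.5, -260.2, 94.5]
tcp_rot: [0.009, 0.997, 0.076, 0.01]
wrist_force: [-0.7, -0.4, 2.8]
finger_gap: 0.1
[ 518.28872948 -260.15505031   93.93414766] [-0.1296708  -0.64772878  0.39843335]
time_s: 4.17
ee_pos: [518.7, -262.1, 86.2]
tcp_rot: [0.009, 0.997, 0.076, 0.01]
wrist_force: [-0.5, -0.5, 3.4]
finger_gap: -0.1
[ 518.50491371 -262.14768282   85.68242168] [ 0.2828074   0.00811381 -0.31544535]
```

View pics/p6.png

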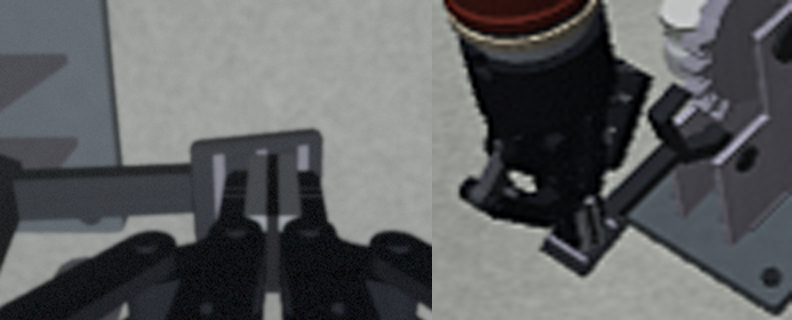

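The tab is rotating down under the fingertips. I'll continue until it meets the stop.

```bash
python3 -m crank '[[0,-0.001,-0.004,0,0,0,0],[0,-0.001,-0.004,0,0,0,0]]';  python3 -m crank '[[0,-0.001,-0.003,0,0,0,0]]';python3 -m crank '[[0,-0.001,-0.003,0,0,0,0]]';python3 -m crank '[[0,-0.001,-0.003,0,0,0,0]]'; python3 look.py p7
```

```text
time_s: 4.43
ee_pos: [518.9, -263.8, 77.7]
tcp_rot: [0.009, 0.997, 0.076, 0.011]
wrist_force: [0.3, 0.6, 3.6]
finger_gap: 0.3
time_s: 4.52
ee_pos: [518.8, -264.5, 74.2]
tcp_rot: [0.009, 0.997, 0.076, 0.011]
wrist_force: [0.8, 0.6, 3.5]
finger_gap: 0.1
time_s: 4.6
ee_pos: [518.9, -265.3, 70.9]
tcp_rot: [0.008, 0.997, 0.076, 0.011]
wrist_force: [-0.7, 5.0, 15.9]
finger_gap: -0.0
time_s: 4.68
ee_pos: [519.9, -266.8, 69.7]
tcp_rot: [0.009, 0.997, 0.076, 0.011]
wrist_force: [-5.4, 5.2, 23.6]
finger_gap: 0.1
[ 520.18943543 -267.28666649   69.98808525] [-0.33727546  0.59060031 13.53700036]
```

View pics/p7.png

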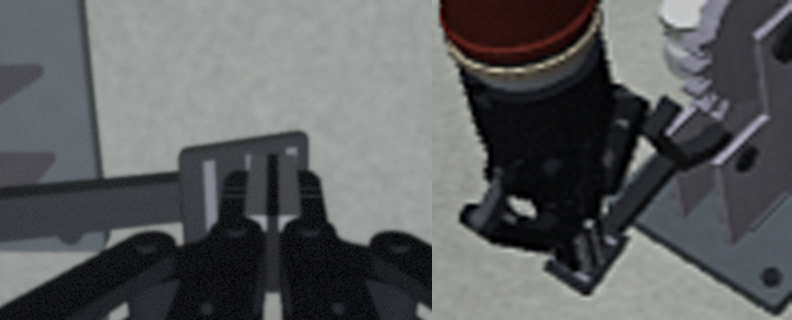

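The force jumped to about 24 N after roughly 39 mm of travel, so the pawl is on its stop, and its nose is visibly clear of the teeth. I'll retreat straight up.

```bash
python3 -m crank '[[0,-0.001,0.015,0,0,0,0],[0,0,0.03,0,0,0,0],[0,0,0.038,0,0,0,0],[0,0,0.04,0,0,0,0],[0,0,0.04,0,0,0,0],[0,0,0.04,0,0,0,0],[0,0,0.04,0,0,0,0],[0,0,0.04,0,0,0,0]]';python3 -m crank '[[0,0,0.04,0,0,0,0],[0,0,0.03,0,0,0,0],[0,0,0.0,0,0,0,0]]'; python3 - <<'E'
from cell import imaging
from h import *
s=imaging.camera("scene")
cv2.imwrite("pics/p8.png",cv2.resize(s["pixels"][80:280,210:400],None,fx=3,fy=3,interpolation=2)[:,:,::-1])
E
```

```text
time_s: 5.45
ee_pos: [507.7, -261.3, 344.1]
tcp_rot: [-0.002, 0.997, 0.076, -0.003]
wrist_force: [0.1, 0.1, 0.1]
finger_gap: -0.2
time_s: 5.7
ee_pos: [508.3, -262.1, 425.3]
tcp_rot: [0.002, 0.997, 0.076, 0.001]
wrist_force: [0.6, -0.3, 0.7]
finger_gap: 0.2
```

View pics/p8.png

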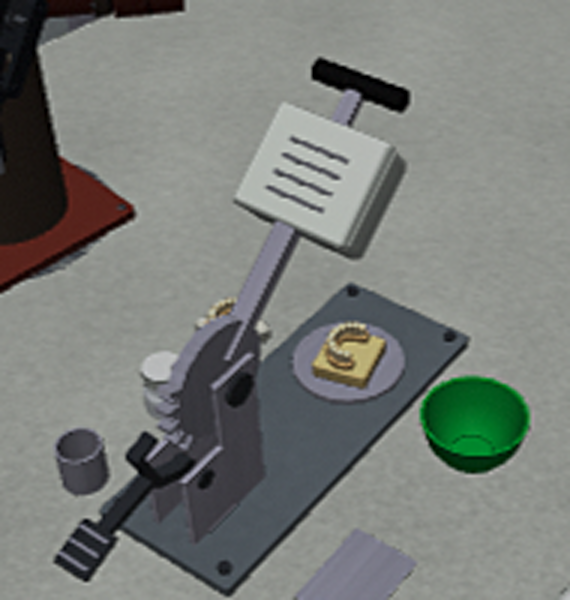

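The pawl is down, with the tab at crop (88,550), the lamp arm still raised, and nothing else disturbed. Next I'll move over the bar.

```bash
python3 -m crank '[[-0.0044,0.031,0,0,0,0,0],[-0.0044,0.031,0,0,0,0,0],[-0.0044,0.031,0,0,0,0,0],[-0.0044,0.031,0,0,0,0,0],[-0.0044,0.031,0,0,0,0,0],[-0.0044,0.031,0,0,0,0,0],[-0.0044,0.031,0,0,0,0,0],[-0.0044,0.031,0,0,0,0,0]]';python3 -m crank '[[-0.0044,0.031,0,0,0,0,0],[-0.0044,0.031,0,0,0,0,0],[-0.0044,0.031,0,0,0,0,0],[-0.0044,0.031,0,0,0,0,0],[0,0,0,0,0,0,0]]'; python3 - <<'E'
from cell import imaging,ctrl
from h import *
s=imaging.camera("scene");w=imaging.camera("wrist")
b=cv2.resize(s["pixels"][40:240,220:390],None,fx=2,fy=2,interpolation=2)
a=w["pixels"][:,150:510]
cv2.imwrite("pics/p9.png",np.hstack([a,b])[:,:,::-1])
st=ctrl.get_state();print(st["ee_pos"],st["wrist_force"],proj(s,st["ee_pos"]),proj(w,st["ee_pos"]))
E
```

```text
time_s: 6.42
ee_pos: [466.4, -10.6, 400.9]
tcp_rot: [-0.004, 0.997, 0.069, -0.014]
wrist_force: [0.1, 0.5, 0.8]
finger_gap: 0.2
time_s: 6.83
ee_pos: [442.2, 123.2, 387.5]
tcp_rot: [-0.006, 0.997, 0.071, -0.023]
wrist_force: [0.5, 0.8, -0.5]
finger_gap: -0.1
[442.96595125 119.68688382 387.32542306] [ 0.93366604 -0.00588705 -0.03746205] [329.15409191  80.13511535] [323.93836518 240.06964367]
```

View pics/p9.png

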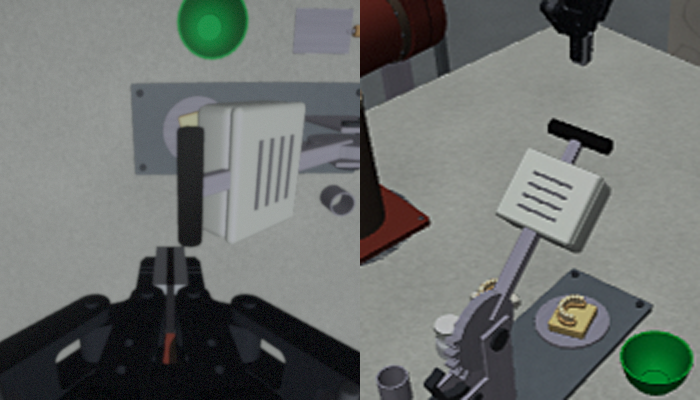

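```bash
python3 - <<'E'
from cell import imaging,ctrl
from h import *
w=imaging.camera("wrist")
for uv in [(340,128),(340,245),(340,186)]: print(onz(w,uv,320))
# tip as seen: unknown depth; intersect at z of reported and +25
for z in (387,412): print('tip',z,onz(w,(320,250),z))
print(ctrl.get_state()["ee_pos"])
E
```

```text
[497.6807653  114.66372598 320.        ]
[406.76124472  99.91809257 320.        ]
[455.48917684 107.8546572  320.        ]
tip 387 [436.50619077 119.43236217 387.        ]
tip 412 [450.14058709 121.05012654 412.        ]
[443.47241202 118.73317756 387.96974813]
```

Wrist rays put the bar centre at (455,108), matching the earlier (455.4,108.1). I'll centre over it, remove the tilt and descend.

```bash
python3 -m crank '[[0.010,-0.010,0,-0.009,-0.046,0,0],[0,0,-0.012,0,0,0,0],[0,0,-0.012,0,0,0,0],[0,0,-0.012,0,0,0,0],[0,0,-0.006,0,0,0,0],[0,0,0,0,0,0,0]]'; python3 -m crank '[[0,0,-0.006,0,0,0,0],[0,0,-0.005,0,0,0,0],[0,0,-0.005,0,0,0,0]]';python3 - <<'E'
from cell import imaging,ctrl
from h import *
s=imaging.camera("scene");w=imaging.camera("wrist")
b=cv2.resize(s["pixels"][70:200,260:390],None,fx=3,fy=3,interpolation=2)[:390]
a=w["pixels"][5:395,150:510]
cv2.imwrite("pics/p10.png",np.hstack([a,b])[:,:,::-1])
st=ctrl.get_state();print(st["ee_pos"],st["wrist_force"])
E
```

```text
time_s: 7.48
ee_pos: [452.9, 103.3, 337.1]
tcp_rot: [0.002, 0.998, 0.065, -0.004]
wrist_force: [-0.1, -0.3, 0.2]
finger_gap: 0.4
time_s: 7.73
ee_pos: [452.9, 102.9, 319.6]
tcp_rot: [0.002, 0.998, 0.065, -0.005]
wrist_force: [-0.2, -0.0, -0.6]
finger_gap: -0.1
[452.32433633 102.94777807 318.8800618 ] [ 0.97604861 -0.98337994 -0.1925591 ]
```

View pics/p10.png

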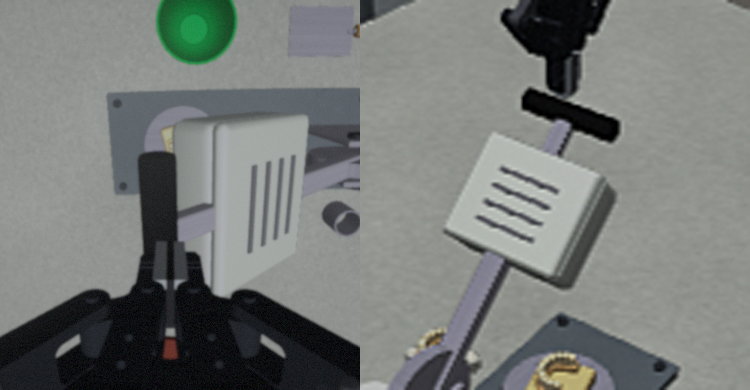

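The tip is about 7 mm too far inward: crop x is 171 against the bar axis at 158. I'll shift out 9 mm and make contact.

```bash
python3 -m crank '[[-0.001,0.009,0,0,0,0,0],[0,0,-0.004,0,0,0,0],[0,0,-0.004,0,0,0,0]]'; python3 -m crank '[[0,0,-0.004,0,0,0,0]]';python3 -m crank '[[0,0,-0.004,0,0,0,0]]';python3 -m crank '[[0,0.001,-0.004,0,0,0,0]]';python3 -m crank '[[0,0.001,-0.004,0,0,0,0]]'
```

```text
time_s: 8.08
ee_pos: [452.1, 113.2, 312.2]
tcp_rot: [0.002, 0.998, 0.065, -0.004]
wrist_force: [0.3, -0.5, 0.0]
finger_gap: -0.1
time_s: 8.17
ee_pos: [452.2, 113.6, 308.2]
tcp_rot: [0.002, 0.998, 0.065, -0.004]
wrist_force: [-0.0, 0.3, -0.0]
finger_gap: 0.3
time_s: 8.25
ee_pos: [452.3, 114.6, 304.7]
tcp_rot: [0.001, 0.998, 0.065, -0.003]
wrist_force: [-5.0, 8.6, 12.5]
finger_gap: -0.0
time_s: 8.33
ee_pos: [452.0, 117.0, 302.0]
tcp_rot: [-0.0, 0.998, 0.066, -0.003]
wrist_force: [-5.5, 6.0, 11.3]
finger_gap: -0.2
time_s: 8.42
ee_pos: [451.8, 119.3, 299.3]
tcp_rot: [-0.002, 0.998, 0.066, -0.003]
wrist_force: [-4.7, 3.0, 8.0]
finger_gap: 0.3
```

Contact is at z≈305. Now I'll follow the arc.

```bash
python3 -m crank '[[-0.0005,0.0036,-0.005,0,0,0,0],[-0.0005,0.0035,-0.005,0,0,0,0],[-0.0005,0.0034,-0.005,0,0,0,0],[-0.0005,0.0033,-0.005,0,0,0,0]]'; python3 -m crank '[[-0.0005,0.0032,-0.005,0,0,0,0],[-0.0005,0.0032,-0.005,0,0,0,0],[-0.0005,0.0031,-0.005,0,0,0,0],[-0.0005,0.003,-0.005,0,0,0,0]]'; cat > look2.py <<'E'
import sys
from cell import imaging,ctrl
from h import *
s=imaging.camera("scene");w=imaging.camera("wrist")
b=cv2.resize(s["pixels"][70:230,260:390],None,fx=2.4,fy=2.4,interpolation=2)[:384]
a=w["pixels"][8:392,150:510]
cv2.imwrite(f"pics/{sys.argv[1]}.png",np.hstack([a,b])[:,:,::-1])
st=ctrl.get_state();p=st["ee_pos"];print(p,st["wrist_force"])
d=p-np.array([490,-100,0]);out=d@[-.155,.988,0];h=p[2]+15-150
print('tip local out',out,'bar out if z right',np.sqrt(270**2-h*h),'lat',d@[.988,.155,0])
E
python3 look2.py p11
```

```text
time_s: 8.75
ee_pos: [450.0, 133.2, 281.3]
tcp_rot: [-0.001, 0.998, 0.066, -0.001]
wrist_force: [-2.4, -0.9, 4.9]
finger_gap: -0.0
time_s: 9.08
ee_pos: [447.8, 146.7, 259.1]
tcp_rot: [-0.001, 0.998, 0.066, -0.001]
wrist_force: [-0.6, -1.4, 3.3]
finger_gap: 0.3
[447.53520193 147.09167574 258.37940223] [1.02846364 0.27598591 0.50187927]
tip local out 250.708619336041 bar out if z right 240.16145216206885 lat -3.6560107555196844
```

View pics/p11.png

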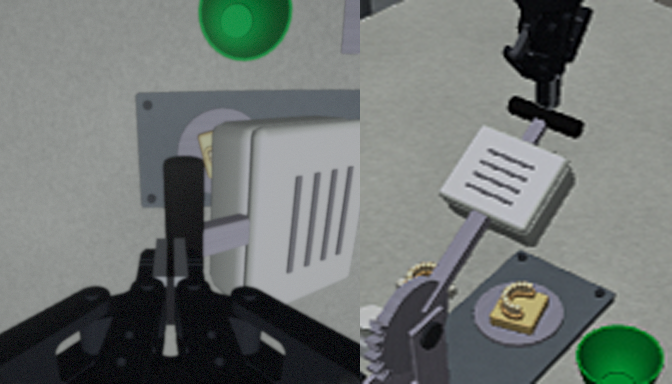

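The arm is descending. The tip is about 6 mm outward of the bar axis, so I'll use less outward shift.

```bash
python3 -m crank '[[0,0,-0.005,0,0,0,0],[0,0,-0.005,0,0,0,0],[0,0,-0.005,0,0,0,0],[0,0.001,-0.005,0,0,0,0],[0,0.001,-0.005,0,0,0,0],[0,0.001,-0.005,0,0,0,0]]'; python3 look2.py p12
```

```text
time_s: 9.68
ee_pos: [447.9, 157.5, 231.0]
tcp_rot: [-0.009, 0.998, 0.068, 0.001]
wrist_force: [-2.9, 2.6, 5.7]
finger_gap: 0.1
[447.80492342 157.21320725 230.1805319 ] [ 0.52198977  0.46201734 -0.30928815]
tip local out 260.66688563013093 bar out if z right 252.6671057891656 lat -1.820688540987512
```

View pics/p12.png

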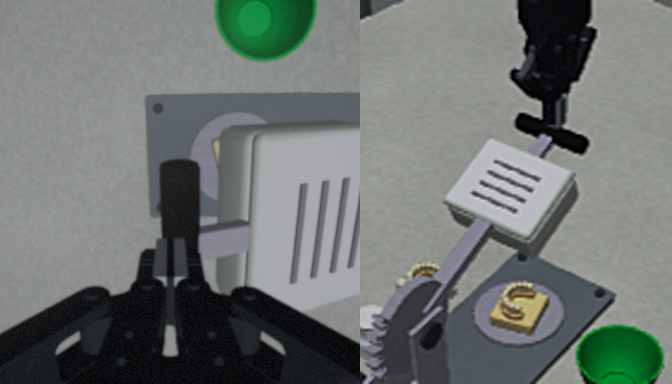

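```bash
python3 -m crank '[[0,0,-0.005,0,0,0,0],[0,0.001,-0.005,0,0,0,0],[0,0,-0.005,0,0,0,0],[0,0.001,-0.005,0,0,0,0],[0,0,-0.005,0,0,0,0],[0,0.001,-0.005,0,0,0,0],[0,0,-0.005,0,0,0,0],[0,0,-0.005,0,0,0,0]]'; python3 look2.py p13
```

```text
time_s: 10.45
ee_pos: [449.6, 164.2, 192.5]
tcp_rot: [-0.012, 0.998, 0.068, 0.004]
wrist_force: [-1.8, 2.7, 5.0]
finger_gap: -0.1
[449.20764792 163.59384196 191.52679674] [-0.92193718 -0.39296314  0.43674462]
tip local out 266.7535304304895 bar out if z right 264.01651700371355 lat 0.5542016458878826
```

View pics/p13.png

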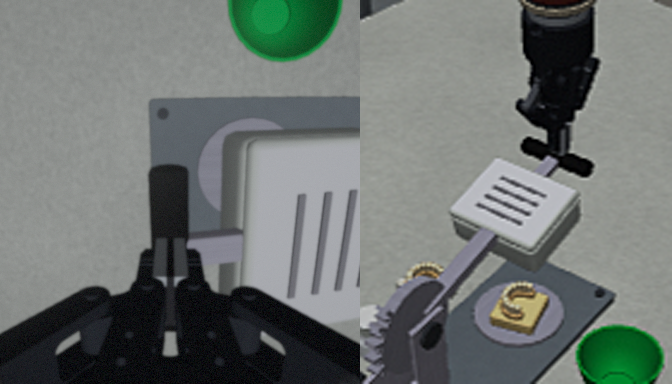

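The tip is now centred on the bar, so I'll continue to the stop.

```bash
python3 -m crank '[[0,0.001,-0.005,0,0,0,0],[0,0.001,-0.005,0,0,0,0],[0,0.001,-0.005,0,0,0,0],[0,0,-0.005,0,0,0,0],[0,0.001,-0.005,0,0,0,0],[0,0,-0.005,0,0,0,0],[0,0,-0.005,0,0,0,0]]'; python3 -m crank '[[0,0,-0.005,0,0,0,0],[0,0,-0.005,0,0,0,0]]'; python3 -m crank '[[0,0,-0.004,0,0,0,0]]';python3 look2.py p14
```

```text
time_s: 11.13
ee_pos: [449.6, 167.8, 154.1]
tcp_rot: [-0.012, 0.998, 0.068, 0.003]
wrist_force: [-1.4, 2.2, 4.4]
finger_gap: 0.2
time_s: 11.3
ee_pos: [449.7, 168.0, 143.0]
tcp_rot: [-0.012, 0.998, 0.068, 0.004]
wrist_force: [-0.9, 1.8, 4.1]
finger_gap: 0.2
time_s: 11.38
ee_pos: [449.8, 168.0, 138.3]
tcp_rot: [-0.012, 0.998, 0.068, 0.004]
wrist_force: [-0.8, 3.1, 4.6]
finger_gap: -0.0
[449.22154616 167.55657809 137.77039434] [-0.43448667  0.66216119  0.97671317]
tip local out 270.66655949661543 bar out if z right 269.9857865059127 lat 1.1821572053476899
```

View pics/p14.png

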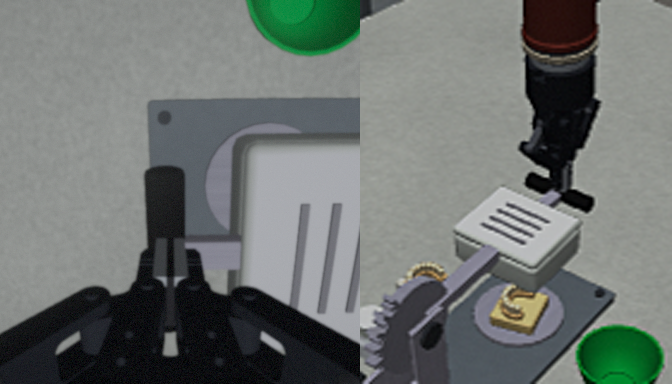

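```bash
python3 -m crank '[[0,0,-0.003,0,0,0,0]]';python3 -m crank '[[0,0,-0.003,0,0,0,0]]';python3 -m crank '[[0,0,-0.003,0,0,0,0]]'
```

```text
time_s: 11.57
ee_pos: [449.5, 167.5, 135.1]
tcp_rot: [-0.012, 0.998, 0.068, 0.003]
wrist_force: [-4.1, 3.9, 26.7]
finger_gap: 0.0
time_s: 11.65
ee_pos: [449.9, 167.7, 134.8]
tcp_rot: [-0.012, 0.998, 0.068, 0.003]
wrist_force: [-16.2, -1.6, 40.6]
finger_gap: 0.1
time_s: 11.73
ee_pos: [449.8, 167.7, 134.9]
tcp_rot: [-0.012, 0.998, 0.068, 0.003]
wrist_force: [-14.5, -2.1, 28.5]
finger_gap: 0.0
```

The arm is on its stop at reported z≈135, as predicted, with the force up to 27–40 N. I'll retreat straight up and check.

```bash
python3 -m crank '[[0,0,0.006,0,0,0,0],[0,0,0.015,0,0,0,0],[0,0,0.03,0,0,0,0],[0,0,0.03,0,0,0,0],[0,0,0.03,0,0,0,0],[0,0,0.03,0,0,0,0],[0,0,0.03,0,0,0,0],[0,0,0,0,0,0,0]]'; python3 -m crank '[[0,0,0,0,0,0,0],[0,0,0,0,0,0,0]]'; python3 - <<'E'
from cell import imaging,ctrl
from h import *
s=imaging.camera("scene");t=imaging.camera("top")
a=cv2.resize(s["pixels"][80:280,210:400],None,fx=2.1,fy=2.1,interpolation=2)
b=cv2.resize(t["pixels"][120:320,200:380],None,fx=2.1,fy=2.1,interpolation=2)
cv2.imwrite("pics/end.png",np.hstack([a,b])[:,:,::-1])
E
```

```text
time_s: 12.4
ee_pos: [444.6, 162.9, 308.7]
tcp_rot: [-0.007, 0.998, 0.067, -0.002]
wrist_force: [0.1, -0.4, 0.2]
finger_gap: 0.0
time_s: 12.57
ee_pos: [445.3, 162.3, 309.4]
tcp_rot: [-0.007, 0.998, 0.067, -0.001]
wrist_force: [-0.8, 0.0, 0.6]
finger_gap: 0.0
```

View pics/end.png

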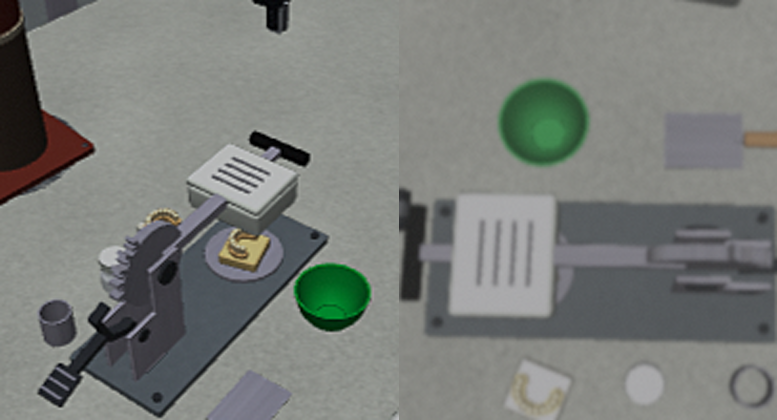

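The arm looks level and the pawl is still down. I'll check the bar and tab positions numerically before handing in.

```bash
python3 - <<'E'
from cell import imaging,ctrl
from h import *
s=imaging.camera("scene");t=imaging.camera("top")
S=lambda u,v:(210+u/2.1-.25,80+v/2.1-.25)
g=t["pixels"].astype(int).sum(2)
m=((g<110)).astype(np.uint8)
n,l,st,c=cv2.connectedComponentsWithStats(m[190:290,170:240])
for i in range(1,n):
  if st[i,4]>100:
    uv=c[i]+[170,190];print(uv,st[i]);print('bar',tri(ray(t,uv),ray(s,S(279,148))))
b=t["pixels"][190:300,380:470]
cv2.imwrite("pics/tab.png",cv2.resize(b,None,fx=5,fy=5,interpolation=2)[:,:,::-1])
o=cv2.imread("pics/top0.png")[:,:,::-1]; d=np.abs(o.astype(int)-t["pixels"]).max(2)
cv2.imwrite("pics/diff.png",np.clip(d*3,0,255).astype(np.uint8))
E
```

```text
[174.3006993  217.45104895] [  0   6  14  37 286]
bar (array([458.12250277, 203.20497013, 157.80832131]), np.float64(73.48390265972438))
```

View pics/tab.png

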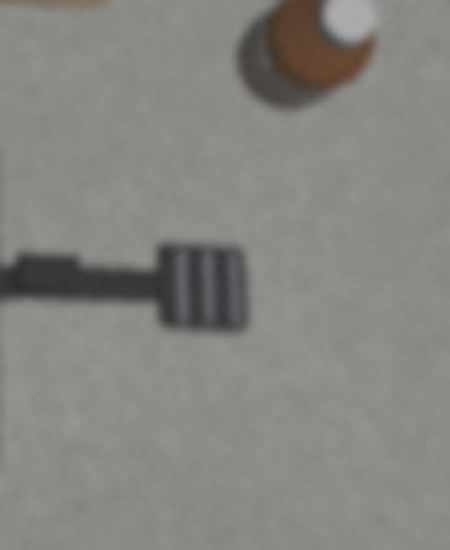

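View pics/diff.png

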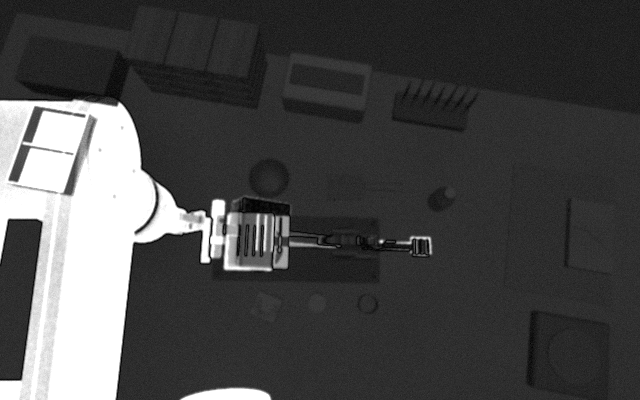

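The difference image shows change only at the arm, the pawl and the robot. My dark-blob pick was the gripper, so I'll redo it with the bar at top (206,239) and the tab at (420.5,247).

```bash
python3 - <<'E'
from cell import imaging
from h import *
s=imaging.camera("scene");t=imaging.camera("top")
S=lambda u,v:(210+u/2.1-.25,80+v/2.1-.25)
print('bar',tri(ray(t,(206,239)),ray(s,S(279,148))))
print('tab',tri(ray(t,(420.5,247)),ray(s,S(60,384))))
E
```

```text
bar (array([446.55924392, 168.08003815, 150.99466913]), np.float64(1.0198843126931567))
tab (array([ 514.36478919, -261.28634736,   92.65886398]), np.float64(1.5941914951087188))
```

The bar is at z≈151 mm (150 expected) and the tab at z≈93 mm (95 expected fully down). Handing in.

```bash
python3 -c "
from cell import ticket
print(ticket.job_done())"
```

```text
the job is handed in; nothing more can be done
None
```

I pressed the pawl's tab down to its stop with the shut fingers, then pushed the handle bar down along its arc until the lamp arm met its stop. I then lifted the robot clear and handed the job in at about 13 s. No verdict is reported.

**Last checks**
- **Arm:** two-view triangulation put the bar at z ≈ 151 mm, against 150 mm when fully down. The force rose sharply at the stop, to about 27–40 N.
- **Pawl:** the tab is at z ≈ 93 mm, against 95 mm when fully down. It took about 24 N at its stop.
- **Surroundings:** the before/after top image shows change only at the arm, the pawl and the robot. The cast is hidden from the top by the lamp. In the scene view it looks unmoved on its plate, but I did not measure it.

**Disagreements**
- **Fingertip height:** contact with both the tab and the bar came about 25 mm lower in the reported TCP height than expected, so I found contact by force instead.
- **Bar check:** my first check of the bar's final position picked up the gripper by mistake, so I redid it.

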